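# Tighten the recessed pump nut with the socket extension

## Robot

A 7-joint arm with a two-finger parallel gripper is mounted at the origin on a cart in front of the work surface, level with it; the furniture and walls round the work are solid. World frame = base frame: x ahead of the robot, y to its left, z up, the work surface at z = 0. Lengths are in mm, angles in rad, forces in N, time in s.
With the tool pointing down it reaches from about 400 to 850 mm from the base axis. Payload 10.4 kg.
Tool frame: the origin (TCP) lies at the very end of the fingers, on their centre line; the grasp point (between the pads) lies 19 mm behind it; z points along the fingers, y is the line along which they close (so a half turn about z gives the same grasp; the last joint's range is limited). The gripper opens to 87 mm and grips with 3 to 60 N. Pads are 19 mm wide; open, the fingers measure 117 mm over their backs; the gripper's body (75 mm by 190 mm) begins 51 mm behind the grasp point.
Start: joints at [-1.197, 0.332, -0.065, 1.46, 0.022, 1.35, -0.088], TCP at [241.532, 576.467, 222.576] pointing down, gripper open.
Joint ranges: [-2.6, 2.6], [-0.5, 2.12], [-1.47, 1.34], [0.16, 2.42], [-1.27, 4.41], [0.06, 2.06], [-2.6, 2.6]. Speed limits (rad/s): [2.22, 2.22, 2.79, 2.79, 3.14, 3.14, 3.14].

## Interface

Orientations are given as [roll, pitch, yaw] about the fixed x, y, z axes, in that order (R = Rz(yaw) Ry(pitch) Rx(roll)).
In Python, from bench import observe, get_image, camera_info, hand_in gives the robot as it stands.
- The arm moves only by the shell command python3 -m pendant 'ROWS' [OPENING] [FORCE]. ROWS is JSON, a list of rows, each an object of numbers: "tx", "ty", "tz": the shift along the tool's x, y, z in units of 50 mm (1.0 is 50 mm); "ax", "ay", "az": the turn, a rotation vector about the tool's x, y, z in units of 6 degrees (1.0 is 6 degrees). A call has exactly 5 rows; each row is the pose to reach, as a shift and turn from the pose commanded when the call began, along the tool's axes at that moment; what a row does not reach only later rows make up. A row lasts 1/10 s, in which the tool goes at most 50 mm and 8.59 degrees, less where a joint would pass 70% of its speed; a pose out of reach is approached as far as the arm can. A call with a gripper value outside its range is refused whole. OPENING is the finger opening in mm, from 0 to 87, set as the call begins (- or left out, the last holds). The fingers move at their own pace and stop on an object; FORCE is the grip in N (left out, the last holds). Time passes only in rows, so rows that repeat a pose let the fingers close, or fill a call up. It gives the time, the measured TCP pose, the force, the opening and the grip force at its end, in the units of the state.
- observe(): the state, without advancing time (a new reading comes with each control period).
- get_image(name): name is "side" or "top"; returns the picture (384x512x3 uint8, red, green, blue); there is no depth.
- camera_info(name): a dict with "fx", "fy", "cx", "cy" (pixels), "k1" (the pictures are not rectified: a ray, as slopes to the right and down, at radius r is drawn at 1 + k1 r^2 times it, then the intrinsics apply), "rvec" (rotation vector, rad) and "tvec" (3), from world to camera coordinates, as OpenCV has them. Camera axes: x right, y down, z forward; pixel columns grow to the right and rows downward; lengths in mm; the calibration is good to about 2 mm. A picture is of the moment at which its call begins. camera_info takes no time and is no camera call.
- hand_in(): hands the job in; it is judged then, once.
The state is a dict: "t": time; "joint_positions": joint angles; "qvel": joint speeds; "effort": joint torques, N m; "position": TCP position; "orientation": TCP orientation; "force": force on the tool from outside, world axes, zero at the start; "wrist_torque": the same for the moment, N m; "width": opening from 0.0 (shut) to 1.0 (fully open); "grip_force": force on a finger pad.
Only numpy, scipy, OpenCV 4.12 (cv2) and the standard library are available. Lean on these libraries where they do the work, as an engineer would, in place of code of your own. Each camera call takes 0.05 s, during which the arm holds its last target. There are 200 camera calls.

## Task

Two bolted-down housings stand on the worktop, each with a T-handled socket extension already set on the nut at the bottom of its deep bore. On the round housing (a round tube on a round flange), turn the extension clockwise, seen from above, until its nut comes up against the stop - the T-bar then lies over the two black lines on the housing's top, about a sixth of a turn from where it starts - and let go, leaving the extension standing upright on the nut. Leave the extension in the square housing alone.

Things in the scene. Friction and masses are not known exactly. Their poses are not given: they have to be found in the camera images.
- round_grip (a point): Centre of the dark steel T-bar on top of the loose 0.3 kg socket extension in the ROUND housing (bolted-down aluminium tube, diameter 68, 100 tall, on a flange of diameter 110). Bar 80 mm long (x), 14 thick (y), 22 high (z, up), centre 151 mm above the worktop, over a 13 mm shaft with a 20 mm hub. Turning axis: this z. Upright unaided: a 32 mm collar guides it in the 38 mm bore. Turn this one.
- round_nut (a joint): Angle of the nut at the ROUND bore's bottom, under the socket: 0 slack at the start, grows CLOCKWISE from above, 1.05 rad at its firm stop (tight). Turns with 0.1 N m, stays put. The socket has up to 8 degrees of free play each way before the nut follows. Two thin black lines on the tube's top face show the bar's direction when tight: 1.10 rad clockwise of the start.
- square_grip (a point): The same point of an identical extension in the SQUARE housing (bolted-down aluminium block 66 x 66 mm, 100 tall, on a base 90 x 90 mm), bar centre also 151 mm above the worktop. A bystander: leave it alone.
- square_nut (a joint): Angle of the nut under the extension in the SQUARE housing, 0 at the start; leave it as it is.

How it is judged:
By the outcome, as a careful person would: the job done as asked, in the order asked, and still so for the second after the job is handed in, with the robot touching nothing.
It also fails if it takes over 32 s, if anything falls off the work surface, if the arm or the gripper's body presses on something with over 40 N, if the wrist force passes 120 N, or if a joint passes its speed limit or range.

## Working session

There is one attempt and no reset: what is moved stays moved. The work goes in short steps, Python scripts to look and compute and a shell command to move; the robot and the scene stay as the last step left them, time stands still between calls to the robot, and variables do not carry over. Pictures are saved under pics/ and viewed, at most 10 in all, crops included, and the job is handed in when it is done.

```bash
mkdir -p pics; python3 - <<'E'
from bench import *
import cv2
for n in("top","side"):
    cv2.imwrite(f"pics/{n}0.png",get_image(n)[:,:,::-1]); print(n,camera_info(n))
s=observe();print(s["position"],s["orientation"],s["t"],s["force"])
E
```

```text
top {'fx': 463.41500451455704, 'fy': 463.41500451455704, 'cx': 252.49115262320726, 'cy': 189.1027319012998, 'k1': 0.034811445779061666, 'rvec': array([ 2.12109252, -2.16848993,  0.11419291]), 'tvec': array([253.5010003 , 561.18541443, 899.34458603])}
side {'fx': 396.4280956493886, 'fy': 396.4280956493886, 'cx': 258.24718996290267, 'cy': 187.11549088089637, 'k1': 0.04548752453577867, 'rvec': array([ 0.98739844,  2.2824472 , -1.2384441 ]), 'tvec': array([ 224.32613324, -204.81797369, 1358.31579416])}
[241.3925549  576.13994341 221.85819035] [-3.14036424e+00  4.07377908e-05  2.74485230e+00] 0.1 [-0.68732658  1.21954675 -0.69257126]
```

View pics/top0.png

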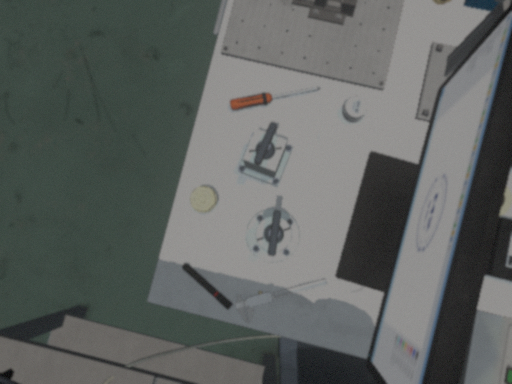

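View pics/side0.png

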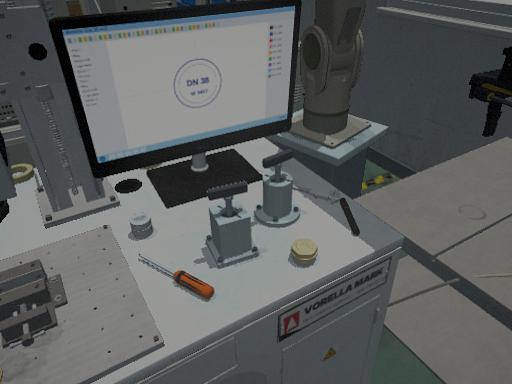

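The top view shows the round housing near (274,232) and the square one near (265,155). In the side view they are near (277,190) and (230,225). The monitor stands beside them. Next I'll enlarge both views and mark the dark bar.

```bash
cat > h.py <<'E'
import numpy as np,cv2
from bench import *
def P(n):
    c=camera_info(n);R=cv2.Rodrigues(c["rvec"])[0];return c,R,np.array(c["tvec"])
def ray(n,u,v):
    c,R,t=P(n);d=np.array([(u-c["cx"])/c["fx"],(v-c["cy"])/c["fy"]]);p=d.copy()
    for _ in range(20):p=d/(1+c["k1"]*(p@p))
    return -R.T@t,R.T@np.array([*p,1])
def plane(n,u,v,z):
    o,d=ray(n,u,v);return o+d*(z-o[2])/d[2]
def two(a,b):
    (o,d),(p,e)=ray("top",*a),ray("side",*b)
    s=np.linalg.lstsq(np.c_[d,-e],p-o,rcond=None)[0];x,y=o+d*s[0],p+e*s[1];return (x+y)/2,np.linalg.norm(x-y)
def proj(n,X):
    c,R,t=P(n);q=R@np.array(X,float)+t;q=q[:2]/q[2];q=q*(1+c["k1"]*(q@q));return q*c["fx"]+[c["cx"],c["cy"]]
E
python3 - <<'E'
from h import *
a=cv2.imread("pics/top0.png")[185:265,225:325];b=cv2.imread("pics/side0.png")[145:235,235:325]
a=cv2.resize(a,(400,320),interpolation=2);b=cv2.resize(b,(360,360),interpolation=2)
c=np.zeros((360,760,3),np.uint8);c[:320,:400]=a;c[:,400:]=b;cv2.imwrite("pics/z.png",c)
print(ray("top",256,192),ray("side",256,192)[0]);
for p in[(274,232),(265,150)]:print(plane("top",*p,151))
g=cv2.imread("pics/top0.png").max(2)
for th in(70,85,100):
  m=(g<th).astype(np.uint8);n,l,s,ce=cv2.connectedComponentsWithStats(m[185:265,225:325])
  for i in range(1,n):
    if s[i,4]>30:
        pts=np.argwhere(l==i)[:,::-1]+[225,185]; print(th,s[i],cv2.minAreaRect(pts.astype(np.float32)))
E
```

```text
(array([446.50423489, 221.91868133, 969.22576217]), array([ 0.12169826,  0.01295714, -0.99253114])) [1051.13788417  704.5709028   579.64075465]
[475.29732493 202.50665947 151.        ]
[622.53575167 214.77576541 151.        ]
85 [ 40  26  18  44 392] ((273.5, 232.5), (43.0, 17.0), 90.0)
100 [ 39  24  20  46 495] ((274.16424560546875, 232.07669067382812), (19.211082458496094, 44.100914001464844), 25.016895294189453)
```

View pics/z.png

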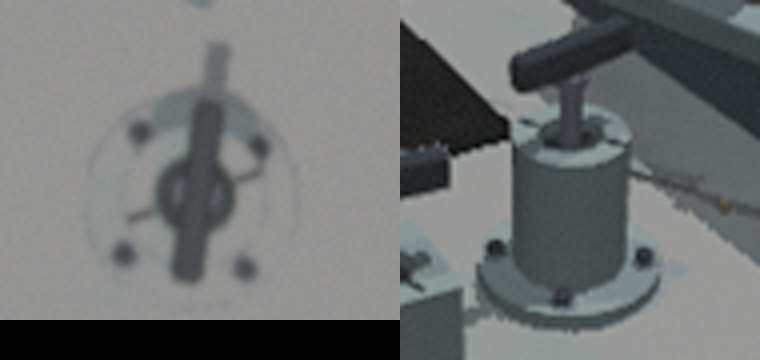

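The crop shows the dark bar running from about (277.3,210) to (271.7,255) in the top view. The black lines run from (257.5,240) to (290.5,228). In the side view the bar spans about (365,...) to (392,...).

```bash
python3 - <<'E'
from h import *
r=np.round
A,B=plane("top",277.3,210,162),plane("top",271.7,255.3,162)
print("bar",r(A,1),r(B,1),"mid",(A+B)/2,np.linalg.norm(A-B),"ang",np.degrees(np.arctan2(*(A-B)[1::-1])))
C,D=plane("top",257.5,239.7,100),plane("top",290.5,228,100)
print("lines",r(C),r(D),(C+D)/2,np.linalg.norm(C-D),np.degrees(np.arctan2(*(D-C)[1::-1])))
# flange bolts (crop z, 4x), z~12
b=[plane("top",225+x/4,185+y/4,14) for x,y in[(139,131),(260,146),(124,255),(245,268)]]
print("bolts",r(b),np.mean(b,0))
# side: bar ends, top edge centre: crop (515,62)->px, (630,25)
S=[plane("side",235+(x-400)/4,145+y/4,162) for x,y in[(517,60),(628,22)]]
print("side bar",r(S,1),np.mean(S,0))
t=[plane("side",235+(x-400)/4,145+y/4,100) for x,y in[(511,132),(632,132)]]
print("side tube rim",r(t),np.mean(t,0))
print("monitor",two((372,375),(298,115)),two((512,20),(90,170)))
for z in(100,250,400):print(r(plane("top",372,375,z)),r(plane("top",445,180,z)),r(plane("side",298,115,z)),r(plane("side",90,170,z)))
E
```

```text
bar [513. 196. 162.] [435.1 207.8 162. ] mid [474.0246876  201.89765666 162.        ] 78.82087601208437 ang -8.61138402843923
lines [463. 232. 100.] [484. 170. 100.] [473.66802023 201.36751214 100.        ] 65.34962055276957 -71.78948150704657
bolts [[510. 228.  14.]
 [501. 166.  14.]
 [447. 237.  14.]
 [439. 175.  14.]] [474.18876477 201.49272167  14.        ]
side bar [[512.1 199.5 162. ]
 [439.5 216.1 162. ]] [475.76849856 207.7778751  162.        ]
side tube rim [[495. 179. 100.]
 [449. 229. 100.]] [472.01829471 203.99533517 100.        ]
monitor (array([223.1825273 ,  48.27935574, 129.91988165]), np.float64(18.537684097008324)) (array([ 789.170508  , -177.35981104,  147.6063768 ]), np.float64(142.83249095955247))
[221.  34. 100.] [ 567. -120.  100.] [162.  13. 100.] [ 744. -147.  100.]
[260.  67. 250.] [547. -61. 250.] [440. 229. 250.] [840. 119. 250.]
[299.  99. 400.] [526.  -2. 400.] [718. 445. 400.] [936. 386. 400.]
```

The bar measures 79 mm long (80 given) and its midpoint is (474,202), which agrees with the lines, the bolts and the tube. The bar lies at -8.6° and the lines at -71.8°, a difference of 63.2° = 1.10 rad, as stated. I'll move half way at this height and check the arm's clearance to the monitor.

```bash
python3 -m pendant '[{"tx":-0.6,"ty":-0.4,"az":-0.3},{"tx":-1.3,"ty":-0.9,"az":-0.6},{"tx":-2.1,"ty":-1.5,"az":-0.9},{"tx":-2.9,"ty":-2.05,"az":-1.1},{"tx":-3.6,"ty":-2.55,"az":-1.2}]' 60
python3 - <<'E'
from h import *
cv2.imwrite("pics/s1.png",get_image("side")[:,:,::-1]);s=observe();print(s["position"],s["orientation"],s["joint_positions"],s["effort"],s["force"])
E
```

```text
[241.41949481 576.16848793 221.91911426] [-3.14047892e+00  2.82689828e-05  2.74479267e+00] [-1.19660642  0.33275062 -0.06469361  1.4607539   0.021578    1.34989632
 -0.08851625] [ 1.20152159e-03 -6.23632693e+01  2.51506025e-02 -3.90144932e+01
 -6.11766614e-02  3.72553419e-02  9.29271687e-05] [0.47212365 0.56505894 0.24564337]$[0]: bad value
```

View pics/s1.png

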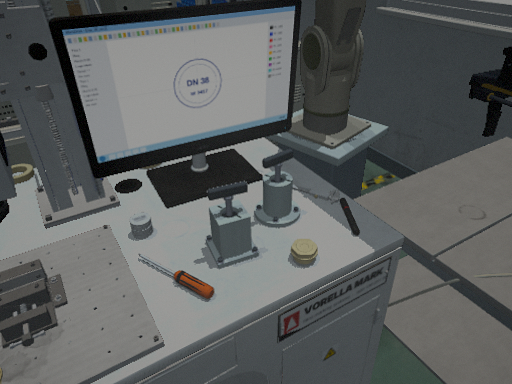

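The picture is unchanged because the call was refused. Rows probably need all six keys.

```bash
python3 -m pendant '[{"tx":-0.6,"ty":-0.4,"tz":0,"ax":0,"ay":0,"az":-0.3},{"tx":-1.3,"ty":-0.9,"tz":0,"ax":0,"ay":0,"az":-0.6},{"tx":-2.1,"ty":-1.5,"tz":0,"ax":0,"ay":0,"az":-0.9},{"tx":-2.9,"ty":-2.05,"tz":0,"ax":0,"ay":0,"az":-1.1},{"tx":-3.6,"ty":-2.55,"tz":0,"ax":0,"ay":0,"az":-1.2}]' 60
python3 - <<'E'
from h import *
cv2.imwrite("pics/s2.png",get_image("side")[:,:,::-1]);s=observe();print(s["position"],s["orientation"],s["joint_positions"],s["effort"],s["force"])
E
```

```text
t: 0.65
position: [359.4, 386.9, 222.4]
orientation: [-3.141, 0.0, 2.87]
force: [1.4, 0.1, 0.7]
width: 0.71
grip_force: 0.0
[364.3522545  380.59711028 222.68212129] [-3.13957633e+00  2.54827006e-03  2.86261332e+00] [-0.93534768  0.11560012  0.042576    1.72246256 -0.00184311  1.30450293
  0.39924687] [-18.16931427 -42.03137398 -17.79350817 -41.78917408  -3.370701
  -1.12984803  -0.98744821] [ 5.95677401 -3.77110419  0.20682309]
```

View pics/s2.png

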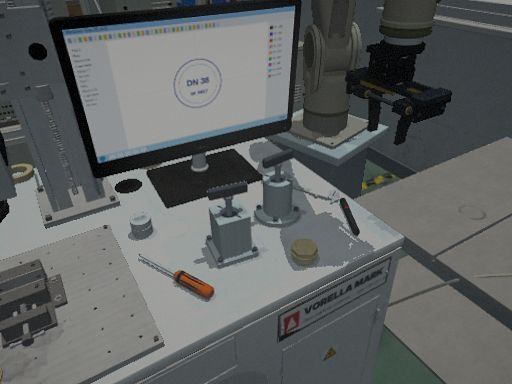

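The gripper is coming in from the right at about (390,95), with the arm above and clear of the monitor. I'll go on to a point over the bar.

```bash
python3 -m pendant '[{"tx":-0.65,"ty":-0.6,"tz":0,"ax":0,"ay":0,"az":-0.2},{"tx":-1.3,"ty":-1.2,"tz":0,"ax":0,"ay":0,"az":-0.4},{"tx":-1.95,"ty":-1.8,"tz":0,"ax":0,"ay":0,"az":-0.7},{"tx":-2.5,"ty":-2.3,"tz":0,"ax":0,"ay":0,"az":-0.9},{"tx":-2.9,"ty":-2.7,"tz":0,"ax":0,"ay":0,"az":-1.1}]'
python3 -m pendant '[{"tx":-0.1,"ty":-0.1,"tz":0,"ax":0,"ay":0,"az":0},{"tx":-0.2,"ty":-0.2,"tz":0,"ax":0,"ay":0,"az":0},{"tx":-0.25,"ty":-0.25,"tz":0,"ax":0,"ay":0,"az":0},{"tx":-0.25,"ty":-0.25,"tz":0,"ax":0,"ay":0,"az":0},{"tx":-0.25,"ty":-0.25,"tz":0,"ax":0,"ay":0,"az":0}]'
python3 - <<'E'
from h import *
a=get_image("side")[:,:,::-1];b=get_image("top")[:,:,::-1]
cv2.imwrite("pics/s3.png",np.hstack([cv2.resize(a,(400,300)),cv2.resize(b,(400,300))]));s=observe();print(s["position"],s["orientation"],s["joint_positions"],s["effort"],s["force"])
E
```

```text
t: 1.2
position: [462.9, 218.1, 222.5]
orientation: [-3.141, 0.0, 2.984]
force: [1.2, 0.4, -0.7]
width: 0.688
grip_force: 0.0
t: 1.7
position: [471.8, 207.1, 222.4]
orientation: [3.141, -0.0, 2.987]
force: [0.3, 0.0, -0.1]
width: 0.69
grip_force: 0.0
[471.83800744 206.91541105 222.51723835] [ 3.14144354e+00 -1.24384471e-04  2.98695740e+00] [-0.70116602  0.08449778  0.21190504  1.75931431 -0.01862577  1.29971651
  0.93115453] [ 6.92937174e-02 -4.29883969e+01  9.56591964e-01 -3.84743929e+01
  1.86344398e-03  8.47389945e-02 -8.32936697e-03] [0.0776321  0.23742911 0.00590893]
```

View pics/s3.png

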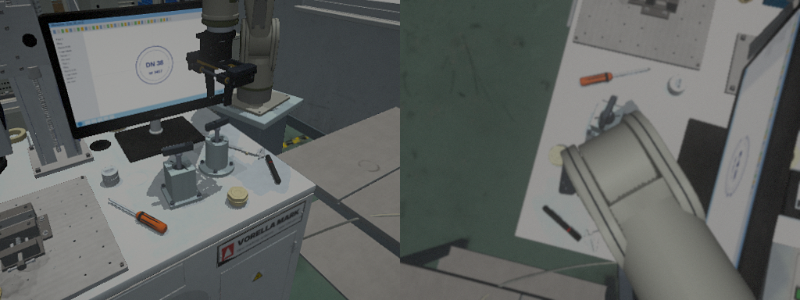

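The gripper hangs over the round housing: side (217,95), with the bar at (215,125), and nothing else near it. Now I'll trim and descend so that the tips stay just above the hub (TCP z ≈ 144), then close.

```bash
python3 -m pendant '[{"tx":-0.06,"ty":-0.08,"tz":0.2,"ax":0,"ay":0,"az":0},{"tx":-0.06,"ty":-0.08,"tz":0.6,"ax":0,"ay":0,"az":0},{"tx":-0.06,"ty":-0.08,"tz":1.0,"ax":0,"ay":0,"az":0},{"tx":-0.06,"ty":-0.08,"tz":1.4,"ax":0,"ay":0,"az":0},{"tx":-0.06,"ty":-0.08,"tz":1.57,"ax":0,"ay":0,"az":0}]'
python3 -m pendant '[{"tx":0,"ty":0,"tz":0,"ax":0,"ay":0,"az":0},{"tx":0,"ty":0,"tz":0,"ax":0,"ay":0,"az":0},{"tx":0,"ty":0,"tz":0,"ax":0,"ay":0,"az":0},{"tx":0,"ty":0,"tz":0,"ax":0,"ay":0,"az":0},{"tx":0,"ty":0,"tz":0,"ax":0,"ay":0,"az":0}]' 30
python3 - <<'E'
from h import *
a=get_image("side")[:,:,::-1]
cv2.imwrite("pics/s4.png",cv2.resize(a[60:220,220:350],(650,600 if 0 else 600)))
E
```

```text
t: 2.3
position: [473.5, 201.0, 141.7]
orientation: [-3.14, -0.002, 2.986]
force: [-0.6, 0.6, 0.2]
width: 0.687
grip_force: 0.0
t: 2.8
position: [474.8, 201.9, 144.6]
orientation: [3.141, 0.001, 2.986]
force: [-0.0, -0.7, 0.3]
width: 0.37
grip_force: 0.0
```

View pics/s4.png

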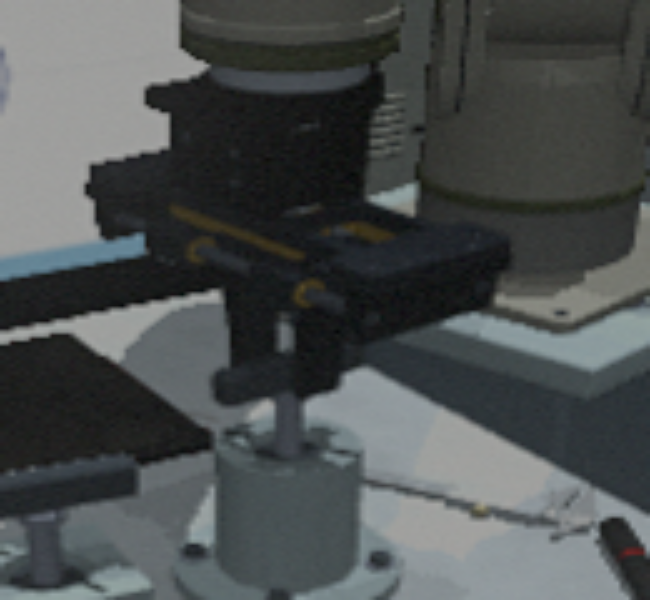

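The fingers straddle the bar around its middle: the shaft is at (285,420) and the fingers at (255,350) and (318,360). Closing.

```bash
python3 -m pendant '[{"tx":0,"ty":0,"tz":0,"ax":0,"ay":0,"az":0},{"tx":0,"ty":0,"tz":0,"ax":0,"ay":0,"az":0},{"tx":0,"ty":0,"tz":0,"ax":0,"ay":0,"az":0},{"tx":0,"ty":0,"tz":0,"ax":0,"ay":0,"az":0},{"tx":0,"ty":0,"tz":0,"ax":0,"ay":0,"az":0}]' 5 35
python3 -c "
from bench import *
s=observe();print(s['force'],s['wrist_torque'])"
```

```text
t: 3.35
position: [474.6, 201.8, 144.0]
orientation: [3.141, 0.0, 2.986]
force: [0.1, 0.1, -0.9]
width: 0.159
grip_force: 35.0
[ 0.0550052   0.12045588 -0.94258493] [ 0.20842228 -0.06312498 -0.03189936]
```

Gripped at 14 mm with almost no side force. Turning clockwise: 54° first, then slower to the stop.

```bash
python3 -m pendant '[{"tx":0,"ty":0,"tz":0,"ax":0,"ay":0,"az":0.5},{"tx":0,"ty":0,"tz":0,"ax":0,"ay":0,"az":1.2},{"tx":0,"ty":0,"tz":0,"ax":0,"ay":0,"az":2},{"tx":0,"ty":0,"tz":0,"ax":0,"ay":0,"az":2.6},{"tx":0,"ty":0,"tz":0,"ax":0,"ay":0,"az":3}]'
python3 -c "
from bench import *
s=observe();print(s['force'],s['wrist_torque'])"
python3 -m pendant '[{"tx":0,"ty":0,"tz":0,"ax":0,"ay":0,"az":0.5},{"tx":0,"ty":0,"tz":0,"ax":0,"ay":0,"az":1.2},{"tx":0,"ty":0,"tz":0,"ax":0,"ay":0,"az":2},{"tx":0,"ty":0,"tz":0,"ax":0,"ay":0,"az":2.6},{"tx":0,"ty":0,"tz":0,"ax":0,"ay":0,"az":3}]'
python3 -c "
from bench import *
s=observe();print(s['force'],s['wrist_torque'],s['joint_positions'])"
```

```text
t: 3.85
position: [474.5, 201.9, 144.1]
orientation: [3.141, -0.0, 2.669]
force: [-0.4, 1.0, -0.2]
width: 0.158
grip_force: 35.0
[-0.40592183  0.97777946 -0.16847388] [0.29743532 0.04316576 0.12850588]
t: 4.35
position: [474.4, 201.8, 144.1]
orientation: [-3.141, -0.0, 2.355]
force: [-1.5, -0.1, 0.8]
width: 0.157
grip_force: 35.0
[-1.47230734 -0.10130042  0.84225722] [0.06284693 0.30674288 0.11157903] [-0.73221145  0.14957756  0.26361028  1.86227295 -0.04314691  1.1354957
  0.33118544]
```

```bash
python3 -m pendant '[{"tx":0,"ty":0,"tz":0,"ax":0,"ay":0,"az":0.5},{"tx":0,"ty":0,"tz":0,"ax":0,"ay":0,"az":1.2},{"tx":0,"ty":0,"tz":0,"ax":0,"ay":0,"az":2},{"tx":0,"ty":0,"tz":0,"ax":0,"ay":0,"az":2.6},{"tx":0,"ty":0,"tz":0,"ax":0,"ay":0,"az":3}]'
python3 -m pendant '[{"tx":0,"ty":0,"tz":0,"ax":0,"ay":0,"az":0.3},{"tx":0,"ty":0,"tz":0,"ax":0,"ay":0,"az":0.6},{"tx":0,"ty":0,"tz":0,"ax":0,"ay":0,"az":0.9},{"tx":0,"ty":0,"tz":0,"ax":0,"ay":0,"az":1.1},{"tx":0,"ty":0,"tz":0,"ax":0,"ay":0,"az":1.2}]'
python3 -c "
from bench import *
s=observe();print(s['force'],s['wrist_torque'])"
```

```text
t: 4.85
position: [474.1, 201.8, 144.0]
orientation: [-3.141, -0.0, 2.041]
force: [-1.7, 0.0, 0.6]
width: 0.159
grip_force: 35.0
t: 5.35
position: [474.2, 201.8, 144.0]
orientation: [-3.141, -0.0, 1.917]
force: [-1.9, 0.4, 1.5]
width: 0.16
grip_force: 35.0
[-1.85793323  0.38460625  1.48250761] [-0.070638    0.89304714  0.1517679 ]
```

```bash
python3 -m pendant '[{"tx":0,"ty":0,"tz":0,"ax":0,"ay":0,"az":0.1},{"tx":0,"ty":0,"tz":0,"ax":0,"ay":0,"az":0.2},{"tx":0,"ty":0,"tz":0,"ax":0,"ay":0,"az":0.3},{"tx":0,"ty":0,"tz":0,"ax":0,"ay":0,"az":0.4},{"tx":0,"ty":0,"tz":0,"ax":0,"ay":0,"az":0.4}]'
python3 -c "
from bench import *
s=observe();print(s['force'],s['wrist_torque'])"
python3 -m pendant '[{"tx":0,"ty":0,"tz":0,"ax":0,"ay":0,"az":0.1},{"tx":0,"ty":0,"tz":0,"ax":0,"ay":0,"az":0.2},{"tx":0,"ty":0,"tz":0,"ax":0,"ay":0,"az":0.3},{"tx":0,"ty":0,"tz":0,"ax":0,"ay":0,"az":0.4},{"tx":0,"ty":0,"tz":0,"ax":0,"ay":0,"az":0.4}]'
python3 -c "
from bench import *
s=observe();print(s['force'],s['wrist_torque'])"
```

```text
t: 5.85
position: [474.4, 201.8, 144.0]
orientation: [-3.141, -0.0, 1.875]
force: [-4.5, 0.5, 2.4]
width: 0.154
grip_force: 35.0
[-4.48090212  0.47672439  2.43402625] [0.03876042 1.21964355 0.09421408]
t: 6.35
position: [474.5, 201.7, 144.0]
orientation: [-3.142, -0.0, 1.833]
force: [-3.5, -1.0, 1.9]
width: 0.159
grip_force: 35.1
[-3.49108631 -1.0033694   1.89726181] [-0.01930026  1.30153926  0.09137501]
```

The wrist has turned 1.15 rad without a clear torque rise, so I'll look before turning further.

```bash
python3 - <<'E'
from h import *
a=get_image("side")[:,:,::-1]
cv2.imwrite("pics/s5.png",cv2.resize(a[125:225,230:330],(600,600),interpolation=2))
# where should bar ends (z=151) show, if at line angle, and line ends
o=np.array([474,202,0.])
for ang in(-71.8,-75):
    d=np.array([np.cos(np.radians(ang)),np.sin(np.radians(ang)),0])
    for z,r in((151,40),(151,-40),(100,33),(100,-33)):print(ang,z,r,np.round((proj("side",o+d*r+[0,0,z])-[230,125])*6))
E
```

```text
-71.8 151 40 [183. 179.]
-71.8 151 -40 [383. 223.]
-71.8 100 33 [201. 300.]
-71.8 100 -33 [361. 337.]
-75 151 40 [185. 177.]
-75 151 -40 [381. 225.]
-75 100 33 [203. 297.]
-75 100 -33 [359. 340.]
```

View pics/s5.png

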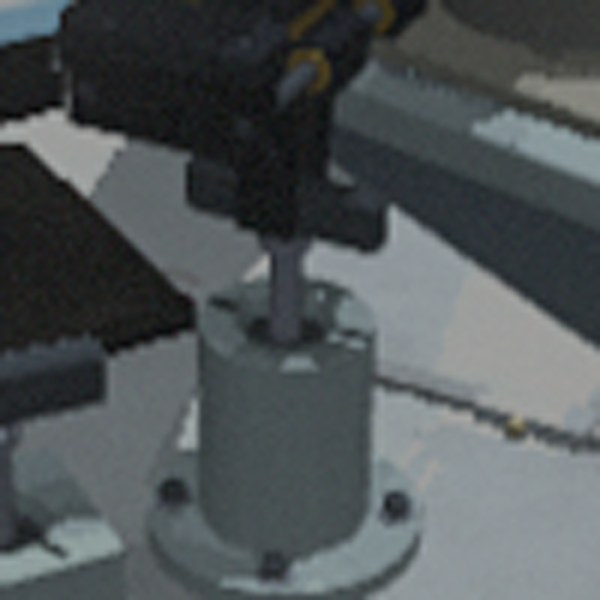

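The bar lies roughly over the lines: ends at (190,185) and (383,225), lines at (215,303) and (350,338). This view can't resolve a few degrees, so I'll go on gently until the stop shows in the torque.

```bash
python3 -m pendant '[{"tx":0,"ty":0,"tz":0,"ax":0,"ay":0,"az":0.1},{"tx":0,"ty":0,"tz":0,"ax":0,"ay":0,"az":0.2},{"tx":0,"ty":0,"tz":0,"ax":0,"ay":0,"az":0.3},{"tx":0,"ty":0,"tz":0,"ax":0,"ay":0,"az":0.3},{"tx":0,"ty":0,"tz":0,"ax":0,"ay":0,"az":0.3}]'
python3 -c "
from bench import *
s=observe();print(s['force'],s['wrist_torque'])"
python3 -m pendant '[{"tx":0,"ty":0,"tz":0,"ax":0,"ay":0,"az":0.1},{"tx":0,"ty":0,"tz":0,"ax":0,"ay":0,"az":0.2},{"tx":0,"ty":0,"tz":0,"ax":0,"ay":0,"az":0.3},{"tx":0,"ty":0,"tz":0,"ax":0,"ay":0,"az":0.3},{"tx":0,"ty":0,"tz":0,"ax":0,"ay":0,"az":0.3}]'
python3 -c "
from bench import *
s=observe();print(s['force'],s['wrist_torque'])"
```

```text
t: 6.9
position: [474.5, 201.7, 144.0]
orientation: [3.142, -0.0, 1.802]
force: [-4.3, 0.0, 1.6]
width: 0.156
grip_force: 35.1
[-4.34389858  0.02300263  1.63424221] [0.00607048 1.31267387 0.09913785]
t: 7.4
position: [474.5, 201.7, 144.0]
orientation: [-3.142, -0.0, 1.771]
force: [-4.1, 0.1, 2.1]
width: 0.155
grip_force: 35.1
[-4.09389307  0.09107326  2.06793143] [0.00233592 1.4673808  0.08522187]
```

Still about 0.09 N m, so the pads may be slipping. I'll grip harder and read the torque again.

```bash
python3 -m pendant '[{"tx":0,"ty":0,"tz":0,"ax":0,"ay":0,"az":0},{"tx":0,"ty":0,"tz":0,"ax":0,"ay":0,"az":0},{"tx":0,"ty":0,"tz":0,"ax":0,"ay":0,"az":0.1},{"tx":0,"ty":0,"tz":0,"ax":0,"ay":0,"az":0.2},{"tx":0,"ty":0,"tz":0,"ax":0,"ay":0,"az":0.2}]' 5 60
python3 - <<'E'
from h import *
s=observe();print(s['force'],s['wrist_torque'])
cv2.imwrite("pics/s6.png",cv2.resize(get_image("side")[125:225,230:330,::-1],(600,600),interpolation=2))
E
```

```text
t: 7.9
position: [474.6, 201.7, 144.0]
orientation: [3.142, -0.0, 1.749]
force: [-3.5, 0.4, 2.3]
width: 0.156
grip_force: 60.1
[-3.52491418  0.36746215  2.31490166] [-0.00247454  1.4583345   0.1793025 ]
```

View pics/s6.png

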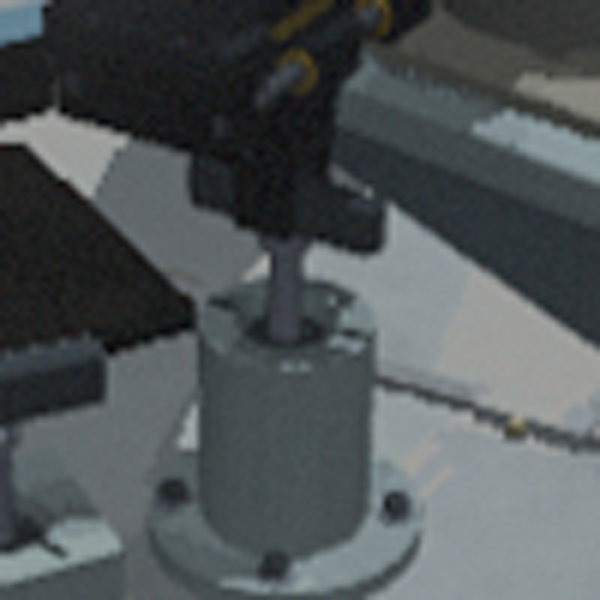

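The bar's ends, (190,185) and (383,228), have hardly moved although the gripper turned further. The torque scales with grip, so the pads are slipping against the stop. One more firm push at 60 N to confirm.

```bash
python3 -m pendant '[{"tx":0,"ty":0,"tz":0,"ax":0,"ay":0,"az":0.1},{"tx":0,"ty":0,"tz":0,"ax":0,"ay":0,"az":0.2},{"tx":0,"ty":0,"tz":0,"ax":0,"ay":0,"az":0.3},{"tx":0,"ty":0,"tz":0,"ax":0,"ay":0,"az":0.4},{"tx":0,"ty":0,"tz":0,"ax":0,"ay":0,"az":0.5}]'
python3 - <<'E'
from h import *
s=observe();print(s['force'],s['wrist_torque'])
E
```

```text
t: 8.45
position: [474.5, 201.7, 144.0]
orientation: [-3.142, -0.0, 1.697]
force: [-4.4, 0.3, 1.3]
width: 0.157
grip_force: 60.2
[-4.37439538  0.30798824  1.29353314] [-0.02984222  1.46638965  0.44953012]
```

The torque climbed to 0.45 N m, well above the nut's 0.1, so the stop is firm. Now I'll open, rise straight up and check.

```bash
python3 -m pendant '[{"tx":0,"ty":0,"tz":0,"ax":0,"ay":0,"az":0},{"tx":0,"ty":0,"tz":0,"ax":0,"ay":0,"az":0},{"tx":0,"ty":0,"tz":0,"ax":0,"ay":0,"az":0},{"tx":0,"ty":0,"tz":0,"ax":0,"ay":0,"az":0},{"tx":0,"ty":0,"tz":0,"ax":0,"ay":0,"az":0}]' 50
python3 -m pendant '[{"tx":0,"ty":0,"tz":-0.1,"ax":0,"ay":0,"az":0},{"tx":0,"ty":0,"tz":-0.4,"ax":0,"ay":0,"az":0},{"tx":0,"ty":0,"tz":-0.9,"ax":0,"ay":0,"az":0},{"tx":0,"ty":0,"tz":-1.4,"ax":0,"ay":0,"az":0},{"tx":0,"ty":0,"tz":-1.6,"ax":0,"ay":0,"az":0}]'
python3 - <<'E'
from h import *
s=observe();x,y=np.cos(s["orientation"][2]),np.sin(s["orientation"][2])
d=np.array([-130,260.]);print("to move 130 back,260 left: tx,ty",(d@[x,y])/50,(d@[y,-x])/50)
E
```

```text
t: 8.95
position: [474.8, 201.6, 144.1]
orientation: [3.141, -0.0, 1.697]
force: [-0.0, 0.3, -0.2]
width: 0.514
grip_force: 0.0
t: 9.45
position: [475.5, 202.1, 226.7]
orientation: [3.138, -0.002, 1.697]
force: [0.5, 0.4, -1.3]
width: 0.572
grip_force: 0.0
to move 130 back,260 left: tx,ty 5.486757014625887 -1.9223676709863866
```

```bash
python3 -m pendant '[{"tx":0.4,"ty":-0.15,"tz":0,"ax":0,"ay":0,"az":0},{"tx":1.0,"ty":-0.35,"tz":0,"ax":0,"ay":0,"az":0},{"tx":1.7,"ty":-0.6,"tz":0,"ax":0,"ay":0,"az":0},{"tx":2.4,"ty":-0.85,"tz":0,"ax":0,"ay":0,"az":0},{"tx":2.8,"ty":-1.0,"tz":0,"ax":0,"ay":0,"az":0}]'
python3 -m pendant '[{"tx":0.6,"ty":-0.2,"tz":0,"ax":0,"ay":0,"az":0},{"tx":1.3,"ty":-0.45,"tz":0,"ax":0,"ay":0,"az":0},{"tx":2.0,"ty":-0.7,"tz":0,"ax":0,"ay":0,"az":0},{"tx":2.5,"ty":-0.9,"tz":0,"ax":0,"ay":0,"az":0},{"tx":2.7,"ty":-0.95,"tz":0,"ax":0,"ay":0,"az":0}]'
python3 - <<'E'
from h import *
a=get_image("top")[:,:,::-1];b=get_image("side")[:,:,::-1]
c=np.zeros((400,800,3),np.uint8);c[:,:400]=cv2.resize(a[182:272,229:319],(400,400),interpolation=2);c[:,400:]=cv2.resize(b[145:235,235:325],(400,400),interpolation=2)
cv2.imwrite("pics/f.png",c)
g=a.max(2)[185:265,225:325]
for th in(75,85):
  n,l,s,_=cv2.connectedComponentsWithStats((g<th).astype(np.uint8))
  for i in range(1,n):
    if s[i,4]>60:print(th,s[i],cv2.minAreaRect((np.argwhere(l==i)[:,::-1]+[225,185]).astype(np.float32)))
o=np.array([474,202,162.])
for ang in(-66,-71.8,-77):
    d=np.array([np.cos(np.radians(ang)),np.sin(np.radians(ang)),0])*40
    print(ang,[np.round((proj("top",o+k*d)-[229,182])*400/90) for k in(1,-1)])
E
```

```text
t: 9.95
position: [405.2, 336.9, 223.6]
orientation: [-3.141, -0.0, 1.701]
force: [0.1, -0.5, 0.3]
width: 0.576
grip_force: 0.0
t: 10.45
position: [340.6, 464.5, 223.3]
orientation: [-3.14, -0.0, 1.702]
force: [-0.3, -0.7, -0.7]
width: 0.575
grip_force: 0.0
85 [ 28  39  43  19 368] ((274.3875427246094, 232.22662353515625), (17.823530197143555, 41.29411697387695), 61.927513122558594)
-66 [array([295., 181.]), array([109., 268.])]
-71.8 [array([299., 190.]), array([105., 259.])]
-77 [array([301., 199.]), array([103., 250.])]
```

View pics/f.png

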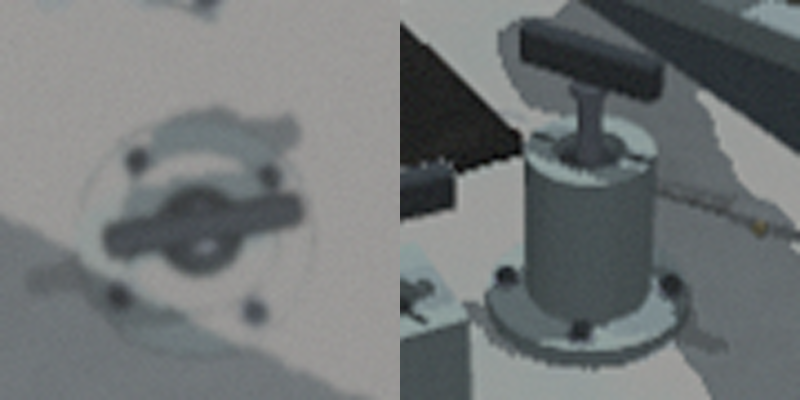

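The extension stands upright and free. The bar's ends in the top view are (302,208) and (106,240), which reads several degrees past the lines. I'll measure that properly in both views.

```bash
cat > ang.py <<'E'
from h import *
def bar(n,c,th=88,z=151.):
    g=np.mean([get_image(n).max(2).astype(float) for _ in range(3)],0)
    x0,y0=int(c[0]),int(c[1]);m=(g<th)
    X=[]
    ys,xs=np.nonzero(m[y0-30:y0+30,x0-30:x0+30])
    for x,y in zip(xs+x0-30,ys+y0-30):X.append(plane(n,x,y,z)[:2])
    X=np.array(X);r=np.linalg.norm(X-[474,202],axis=1)
    return X,r
E
python3 - <<'E'
from ang import *
for n,c in(("top",(274,232)),("side",(277,165))):
  for th in(75,82,88,94):
    X,r=bar(n,c,th,160 if n=="top" else 151)
    K=(r>24)&(r<44)
    Y=X[K]-[474,202]
    # keep the two ends: direction within 30deg of expected
    e=np.array([np.cos(np.radians(-76)),np.sin(np.radians(-76))])
    w=abs(Y@[-e[1],e[0]])<18;Y=Y[w]
    A,B=Y[Y@e>0],Y[Y@e<0]
    if len(A)and len(B):
        d=A.mean(0)-B.mean(0);print(n,th,len(A),len(B),np.round((A.mean(0)+B.mean(0))/2,1),np.degrees(np.arctan2(d[1],d[0])))
print(observe()["t"])
E
```

```text
top 75 4 6 [-2.8  4. ] -52.88084579154902
top 82 26 35 [2.  1.5] -71.07124336021786
top 88 60 65 [0.6 0.8] -75.53859816516982
top 94 74 72 [1.  0.9] -74.95806000295678
side 75 55 68 [-0.9  0. ] -81.16276588643825
side 82 58 72 [-0.8  0.5] -79.69186592052486
side 88 58 74 [-0.8  0.6] -79.60480766628507
side 94 59 75 [-0.8  0.7] -79.05849669873527
11.75
```

The two views put the bar at -75° to -80°, about 1.19 rad from the start. That matches the nut at its 1.05 stop plus the 8° of socket play, and it agrees with the 0.45 N m felt. The extension is centred within 1–2 mm and upright, the robot is clear, so I'll hand in.

```bash
python3 -c "
from bench import *
print(hand_in())"
```

```text
the job is handed in; nothing more can be done
None
```

I turned the round housing's extension clockwise until the wrist torque reached 0.45 N m, taken as the stop, then let go: it stands upright with its T-bar about 3–8° past the black lines (socket free play, I believe), the square extension was never touched, and the job was handed in at about 12 s with no verdict shown.

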